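# Load a valve body's selector lever with a pull gauge and hold the load

## Robot

A 7-joint arm with a two-finger parallel gripper is mounted at the origin on a cart in front of the work surface, level with it; the furniture and walls round the work are solid. World frame = base frame: x ahead of the robot, y to its left, z up, the work surface at z = 0. Lengths are in m, angles in rad, forces in N, time in s.
With the tool pointing down it reaches from about 0.4 to 0.85 m from the base axis. Payload 4.4 kg.
Tool frame: the origin (TCP) lies between the finger pads; the fingertips stand 8 mm ahead of it and the grasp point (between the pads) lies 11 mm behind it; z points along the fingers, y is the line along which they close (so a half turn about z gives the same grasp; the last joint's range is limited). The gripper opens to 94 mm and grips with 3 to 60 N. Pads are 16 mm wide; open, the fingers measure 119 mm over their backs; the gripper's body (75 mm by 177 mm) begins 78 mm behind the grasp point.
Start: joints at [-1.291, 0.628, 0.038, 1.517, -0.027, 0.996, -0.02], TCP at [0.22, 0.612, 0.213] pointing down, gripper open.
Joint ranges: [-3.06, 3.06], [-0.37, 2.12], [-1.25, 1.32], [0.18, 2.47], [-1.1, 4.24], [0.23, 1.98], [-2.94, 2.94]. Speed limits (rad/s): [2.57, 2.57, 3.14, 3.14, 3.14, 3.14, 3.14].

## Interface

Orientations are given as a unit quaternion [w, x, y, z].
In Python, from bench import robot gives the robot as it stands.
- The arm moves only by the tool carry_out, never from a script. Its argument "rows" is a list of rows, each a list of 4 numbers: the shift along the world's x, y, z in units of 50 mm (1.0 is 50 mm), then the turn about the world's z in units of 6 degrees (1.0 is 6 degrees). In form: [[x, y, z, spin], ...]. A call has 1 to 20 rows; each row shifts and turns the commanded pose from where the row before left it; what a row does not reach is not made up. A row lasts 1/10 s, in which the tool goes at most 50 mm and 8.59 degrees, less where a joint would pass 70% of its speed; a pose out of reach is approached as far as the arm can. A call is refused whole if a number of a shift passes 1 or a number of a turn 1, either way. A call with a gripper value outside its range is refused whole. "grip" is the opening, from -1 (shut) to 1 (fully open), set as the call begins (left out, the last holds). The fingers move at their own pace and stop on an object; "squeeze" is the grip in N (left out, the last holds). Time passes only in rows, so rows that do not move let the fingers close. It gives the time, the measured TCP pose, the force, the opening and the grip force at its end, in the units of the state.
- robot.get_state(): the state, without advancing time (a new reading comes with each control period).
- robot.snapshot(name): name is "scene" or "top"; returns (picture, depth): 480x640x3 uint8, red, green, blue; 480x640 float32, m along the optical axis (not along the pixel's ray), 0 where there is no reading.
- robot.get_calibration(name): a dict with "fovy" (degrees; the focal length in pixels is half the picture's height over the tangent of half this angle, whatever the lens; pixels are square), "cx", "cy" (the principal point, pixels), "camera_from_world" (4x4, takes a point from world to camera coordinates). Camera axes: x right, y up, looking along -z (the intrinsics and any distortion apply to the point x, -y, -z); pixel columns grow to the right and rows downward; lengths in m; the calibration is good to about 2 mm. A picture is of the moment at which its call begins. get_calibration takes no time and is no camera call.
- robot.sign_off(): hands the job in; it is judged then, once.
The state is a dict: "t": time; "qpos": joint angles; "qd": joint speeds; "joint_efforts": joint torques, N m; "tool_pos": TCP position; "tool_rot": TCP orientation; "ft_force": force on the tool from outside, world axes, zero at the start; "ft_torque": the same for the moment, N m; "finger_gap": finger opening in m; "gripper_force": force on a finger pad.
Only numpy, scipy, OpenCV 4.12 (cv2) and the standard library are available. Lean on these libraries where they do the work, as an engineer would, in place of code of your own. Each camera call takes 0.05 s, during which the arm holds its last target. There are 200 camera calls.

## Task

Load the selector lever of the gearbox valve body for its detent check: pick up the pull gauge by the flat sides of its thin shell, gripping it lightly (70 N dents it), drop its ring over the upright pin at the end of the lever and pull the gauge level, straight out over the casting's front (the side with the low stop bar) and square to the lever arm, until the broad dark band on the rod is half out of the shell's mouth. Do not overdraw the spring: the thin ring behind the band must never come out of the mouth. Leave the other tools and the dish where they lie, and finish while still holding the gauge at that pull, clear of the bench, so that the lever can be read under load.

Things in the scene. Friction and masses are not known exactly. Their poses are not given: they have to be found in the camera images.
- pull_gauge: Pull gauge lying flat: aluminium shell 130 long, 30 wide, 26 high (mm), black end caps 34 wide, 12 long, white scale on top, wire loop at the rear, rod with ring in front; 0.2 kg. Origin: centre of the shell's underside; x along the gauge to the ring, z up. Grip the flat sides (y and -y, 30 mm apart, x -53 to 53 mm), 25 to 50 N. The rod's axis is 13 mm above the underside.
- gauge_rod (a joint): How far the rod is drawn out along the gauge's x (m): 0 at rest, end stop 0.060; the spring pulls back 0.4 N per mm (16 N at 40 mm). Steel rod 10 mm thick; hidden in the shell at rest: thin dark rings that come out at 10, 20 and 30 mm, a broad dark band 8 mm wide that comes out from 36 to 44 mm (half out = 0.040), and one more thin ring at 50 mm (overload).
- gauge_ring (a point): Centre of the steel ring at the rod's end, on the rod's axis; it lies level when the gauge lies flat: inner diameter 20 mm, wire 5 mm thick. At rest it is 98 mm ahead of the gauge's origin (33 mm ahead of the mouth); it moves ahead with the rod.
- gauge_mouth (a point): Centre of the shell's mouth, the front face where the rod comes out, 65 mm ahead of the gauge's origin, 13 mm above the underside.
- valve_casting: Valve block of a gearbox, a light grey aluminium casting with channels on top, 227 (x) by 202 (y) mm, top about 60 mm above the bench; it cannot move. Origin: centre of its underside. x points to its rear. A low bright stop bar, 150x16x18 mm (23 mm high at its two screws), lies on the bench along its front face (x = -111 mm), next to the lever arm. The pull goes along -x, out over that face.
- selector_lever: Flat dark steel lever 5 mm thick on the casting near its front edge, turning about an upright shaft with a bright nut. Origin: on the shaft's axis at the lever's underside, 74 mm above the bench. Its arm runs 65 mm along y (the casting's y) to the pin; its comb faces the rear. Pulled at the pin along -x it gives about 0.2 mm per N (3 to 4 mm at the band) and springs back.
- lever_pin (a point): Point on the axis of the upright bright steel pin at the end of the lever arm, 12 mm above the lever's top face, 91 mm above the bench. The pin is 8 mm thick, its top 26 mm above the lever's top face (105 mm above the bench), with an 11 mm wide head in its top 4 mm and a 13 mm wide shoulder in its lowest 2 mm.
- wrench_14: Bystander: steel combination wrench, 209 mm long, 9 mm high, lying on the bench near its front edge. Origin: centre of its underside.
- screwdriver_red: Bystander: screwdriver with a red handle, 210 mm long, 30 mm high, lying to the left. Origin: centre of its underside.
- magnet_dish: Bystander: light grey round dish, 137 mm wide, 24 mm high, behind the gauge and right of the casting. Origin: centre of its underside.

How it is judged:
On the way:
1. the gauge's ring is over the lever's pin, below its head, with the gauge in the gripper and the rod drawn less than 20 mm (horizontal distance between gauge_ring and lever_pin below 0.009 m and z of gauge_ring in the frame of lever_pin between -0.013 and 0.01 m and contact force between the fingers and pull_gauge above 2 N and value of joint gauge_rod below 0.02 m), for 0.1 s.
At the end, for the whole second after the job is handed in: The rod is drawn 36 to 44 mm (mouth within the broad band) and still, its ring pulling on the pin with over 10 N; the fingers hold the gauge in front of the casting, over 40 mm above the bench, level and square to the lever arm within 15 degrees (value of joint gauge_rod between 0.036 and 0.044 m and velocity of joint gauge_rod between -0.01 and 0.01 m/s and horizontal distance between gauge_ring and lever_pin below 0.012 m and z of gauge_ring in the frame of lever_pin between -0.013 and 0.012 m and contact force between pull_gauge and selector_lever above 10 N and contact force between the fingers and pull_gauge above 5 N and x of pull_gauge in the frame of valve_casting below -0.2 m and angle between the x axis of pull_gauge and the x axis of valve_casting, either way round below 0.26 rad and angle between pull_gauge's own z axis and vertical below 0.26 rad and height (world z) of pull_gauge above 0.04 m); the arm keeps its last pose, push and grip.
It fails at once if the gauge's shell is squeezed: both fingers' forces on the gauge add up to over 140 N (a grip of 70 N) (contact force between the fingers and pull_gauge above 140 N).
It fails at once if the rod is overdrawn: the overload ring comes out (50 mm) (value of joint gauge_rod above 0.05 m).
It fails at once if the wrench, the screwdriver or the dish is moved by more than 30 mm (distance of any of wrench_14, screwdriver_red, magnet_dish from where it was at the start of the episode above 0.03 m).
It also fails if it takes over 45 s, if anything falls off the work surface, if the arm or the gripper's body presses on something with over 40 N, if the wrist force passes 120 N, or if a joint passes its speed limit or range.

## Working session

There is one attempt and no reset: what is moved stays moved. The work goes in short steps, Python scripts to look and compute and a tool call to move; the robot and the scene stay as the last step left them, time stands still between calls to the robot, and variables do not carry over. Pictures are saved under pics/ and viewed, at most 10 in all, crops included, and the job is handed in when it is done.

Besides the shell and the picture viewer there is one more tool, called after "Emit:" as name([rows], argument=value, ...), one row to a line, values as JSON. carry_out: Moves the arm, as the interface text tells. Its arguments: {"type":"object","properties":{"rows":{"type":"array","items":{"type":"array","items":{"type":"number"}}},"grip":{"type":"number"},"squeeze":{"type":"number"}},"required":["rows"]}

```bash
mkdir -p pics
cat > h.py <<'E'
import numpy as np, cv2
from bench import robot
def grab(n):
    p,d=robot.snapshot(n); c=robot.get_calibration(n); return p,d,c
def pts(c,d):
    f=240/np.tan(np.radians(c['fovy'])/2)
    v,u=np.mgrid[0:480,0:640]
    X=np.stack([(u-c['cx'])/f*d,-(v-c['cy'])/f*d,-d,np.ones_like(d)],-1)
    return (X@np.linalg.inv(np.array(c['camera_from_world'])).T)[...,:3]
def ray(c,u,v,z):
    f=240/np.tan(np.radians(c['fovy'])/2); M=np.linalg.inv(np.array(c['camera_from_world']))
    r=M[:3,:3]@np.array([(u-c['cx'])/f,-(v-c['cy'])/f,-1]); o=M[:3,3]
    return o+r*(z-o[2])/r[2]
def proj(c,P):
    f=240/np.tan(np.radians(c['fovy'])/2); q=np.array(c['camera_from_world'])@np.append(P,1)
    return c['cx']+f*q[0]/-q[2], c['cy']-f*q[1]/-q[2]
E
python3 - <<'E'
from h import *
for n in('scene','top'):
    p,d,c=grab(n); cv2.imwrite(f'pics/{n}0.png',p[...,::-1]); np.savez(f'{n}0.npz',p=p,d=d)
    print(n,{k:(np.round(v,3).tolist()) if not isinstance(v,str) else v for k,v in c.items()},(d==0).mean())
s=robot.get_state();print(s)
E
```

```text
scene {'fovy': 54.289, 'cx': 314.131, 'cy': 234.347, 'camera_from_world': [[0.565, -0.825, 0.018, -0.227], [0.619, 0.438, 0.653, -0.452], [-0.546, -0.358, 0.758, -0.63], [0.0, 0.0, 0.0, 1.0]]} 0.004065755208333333
top {'fovy': 43.526, 'cx': 321.764, 'cy': 226.794, 'camera_from_world': [[-0.003, -1.0, 0.002, 0.126], [0.992, -0.003, 0.125, -0.582], [-0.125, 0.003, 0.992, -1.288], [0.0, 0.0, 0.0, 1.0]]} 0.0039453125
{'t': 0.1, 'qpos': array([-1.29081053,  0.62926141,  0.03844191,  1.51820838, -0.02701617,
        0.99628516, -0.02003221]), 'qd': array([ 0.00156122, -0.00086885, -0.0016671 , -0.00381058, -0.00024237,
       -0.00011455, -0.00027619]), 'joint_efforts': array([ 1.98356036e-03, -5.50796700e+01,  1.14693046e+00, -1.87121183e+01,
       -5.22305060e-02,  1.91323645e-02,  7.40526957e-05]), 'tool_pos': array([0.22008493, 0.61101962, 0.21266003]), 'tool_rot': array([-1.41365055e-04,  1.72051171e-01,  9.85087670e-01, -8.10120170e-04]), 'ft_force': array([ 0.67860225, -1.00126597, -0.83883073]), 'ft_torque': array([-0.01819208,  0.01812547,  0.04619932]), 'gripper_force': 0.0, 'finger_gap': 0.09410364269369882}
```

View pics/scene0.png

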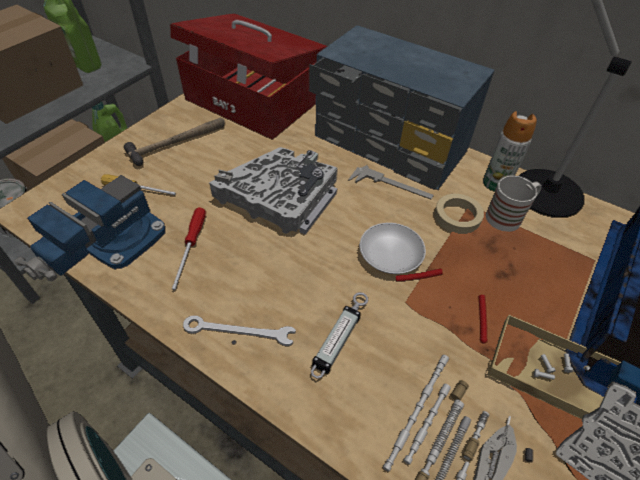

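View pics/top0.png

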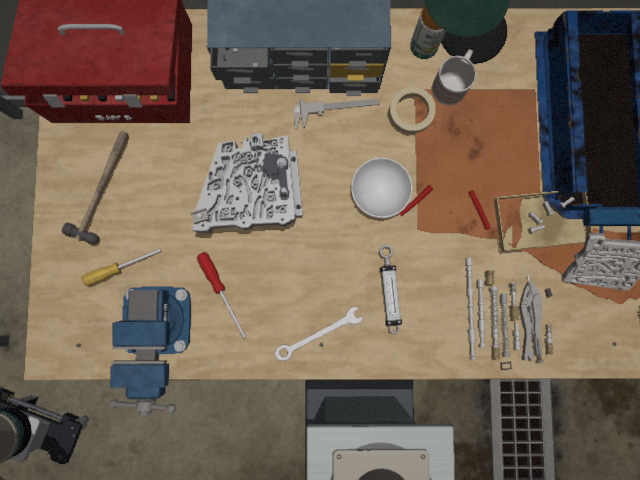

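The scene view shows the gauge at about (337,338) and the casting at (275,190), with the dish at (392,250). In the top view the gauge is at (390,295) with its ring at (386,253) pointing up. The casting is at (248,185), and its stop bar on the right at (297,185) means the front faces world -y. The lever is around (280,175). Next I'll zoom in on it.

Run:
```python
from h import *
a=np.load('top0.npz');b=np.load('scene0.npz')
L=cv2.resize(a['p'][130:230,240:310],None,fx=5.5,fy=5.5,interpolation=cv2.INTER_CUBIC)
R=cv2.resize(b['p'][140:240,275:350],None,fx=5.5,fy=5.5,interpolation=cv2.INTER_CUBIC)
cv2.imwrite('pics/lever.png',np.hstack([L,R])[...,::-1])
c=robot.get_calibration('top');P=pts(c,a['d'])
# gauge: points above bench
z=P[...,2]; m=np.zeros(z.shape,np.uint8); m[240:340,370:410]=(z[240:340,370:410]>0.016)
n,l,s,ce=cv2.connectedComponentsWithStats(m); i=1+s[1:,4].argmax(); print(s[i])
m=l==i; r=cv2.minAreaRect(P[m][:,:2].astype(np.float32)*1000);print('gauge',r,np.percentile(z[m],[5,50,95]))
g=P[m]; ctr=g[:,:2].mean(0);u=np.linalg.svd(g[:,:2]-ctr,full_matrices=0)[2][0];print(ctr,u)
print('bench',np.median(z[340:370,180:260]))
# casting
q=np.zeros(z.shape,np.uint8);q[120:245,180:320]=z[120:245,180:320]>0.01
n,l,s,ce=cv2.connectedComponentsWithStats(q);i=1+s[1:,4].argmax()
print('cast',cv2.minAreaRect(P[l==i][:,:2].astype(np.float32)*1000))
# lever-ish: z>0.07
q=(l==i)&(z>0.07); vv,uu=np.where(q); print(len(vv))
q2=(l==i)&(z>0.088)
for v,uu in zip(*np.where(q2)): print((uu,v),np.round(P[v,uu],4))
# bar
q=(l==i)&(z<0.03)&(z>0.012);print('bar',cv2.minAreaRect(P[q][:,:2].astype(np.float32)*1000),q.sum())
```

```text
[380 257  22  70 888]
gauge ((411.45343017578125, 14.795578002929688), (136.0966796875, 181.18858337402344), 34.47903060913086) [0.019871   0.02584585 0.0305193 ]
[ 0.43556689 -0.02469553] [-0.99631912 -0.08572174]
bench 0.0007659452476594941
cast ((588.229248046875, 282.16522216796875), (387.9037780761719, 250.7820281982422), 8.993084907531738)
840
(np.int64(282), np.int64(141)) [0.4163 0.128  1.351 ]
(np.int64(228), np.int64(144)) [0.4163 0.128  1.351 ]
(np.int64(240), np.int64(147)) [0.4163 0.128  1.351 ]
(np.int64(246), np.int64(149)) [0.4163 0.128  1.351 ]
(np.int64(215), np.int64(150)) [0.4163 0.128  1.351 ]
(np.int64(252), np.int64(152)) [0.4163 0.128  1.351 ]
(np.int64(234), np.int64(154)) [0.4163 0.128  1.351 ]
(np.int64(251), np.int64(158)) [0.4163 0.128  1.351 ]
(np.int64(279), np.int64(158)) [0.7246 0.2156 0.0902]
(np.int64(280), np.int64(158)) [0.725  0.2136 0.0887]
(np.int64(280), np.int64(159)) [0.721  0.2131 0.0961]
(np.int64(278), np.int64(160)) [0.7197 0.2176 0.0925]
(np.int64(279), np.int64(160)) [0.7188 0.2152 0.096 ]
(np.int64(280), np.int64(160)) [0.7196 0.2133 
[... 2711 characters left out ...]
.int64(213), np.int64(206)) [0.4163 0.128  1.351 ]
(np.int64(246), np.int64(207)) [0.4163 0.128  1.351 ]
(np.int64(272), np.int64(212)) [0.4163 0.128  1.351 ]
(np.int64(271), np.int64(213)) [0.4163 0.128  1.351 ]
(np.int64(256), np.int64(216)) [0.4163 0.128  1.351 ]
(np.int64(226), np.int64(217)) [0.4163 0.128  1.351 ]
(np.int64(284), np.int64(217)) [0.4163 0.128  1.351 ]
(np.int64(229), np.int64(219)) [0.4163 0.128  1.351 ]
(np.int64(255), np.int64(223)) [0.4163 0.128  1.351 ]
(np.int64(282), np.int64(224)) [0.4163 0.128  1.351 ]
(np.int64(208), np.int64(230)) [0.4163 0.128  1.351 ]
bar ((677.5641479492188, 294.6656494140625), (194.38304138183594, 239.96426391601562), 4.937349319458008) 542
```

View pics/lever.png

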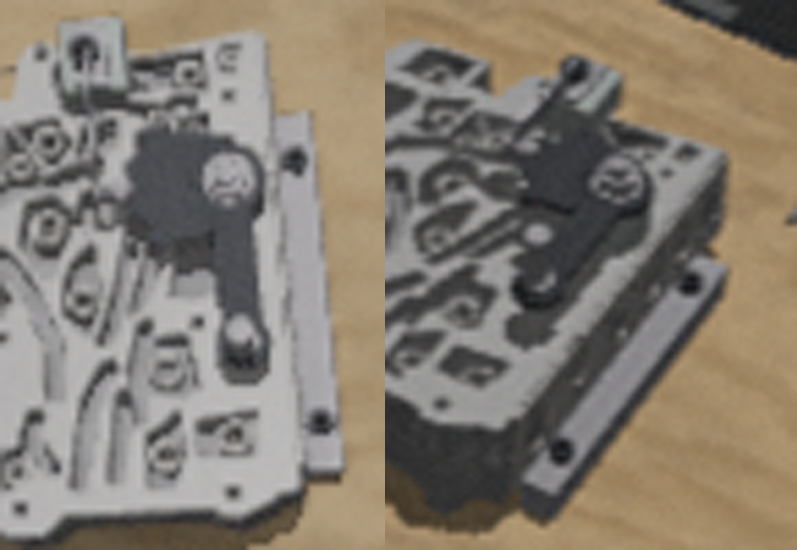

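The lever crop shows the pin at about (283.5,190) in the top view and the nut at about (280.5,162). The depth points put their spacing at about 65 mm and the pin top at about 0.105, and both match the given sizes. Next I'll refine the gauge and bar with outliers removed.

```bash
cat >> h.py <<'E'
def gauge(P,box,lo,hi):
    "points in height band within pixel box, largest component"
    v0,v1,u0,u1=box; z=P[...,2]; m=np.zeros(z.shape,np.uint8)
    m[v0:v1,u0:u1]=(z[v0:v1,u0:u1]>lo)&(z[v0:v1,u0:u1]<hi)
    m=cv2.morphologyEx(m,cv2.MORPH_CLOSE,np.ones((3,3)))
    n,l,s,_=cv2.connectedComponentsWithStats(m); i=1+s[1:,4].argmax()
    k=(l==i)&(z>lo)&(z<hi); return k,s[i]
E
python3 - <<'E'
from h import *
a=np.load('top0.npz');c=robot.get_calibration('top');P=pts(c,a['d'])
k,s=gauge(P,(240,345,370,412),0.018,0.04)
r=cv2.minAreaRect(P[k][:,:2].astype(np.float32)*1000);print('shell',r,s)
k,s=gauge(P,(240,345,370,412),0.008,0.04)
g=P[k]; ctr=np.mean(cv2.boxPoints(r),0)/1000
sh=g[g[:,2]>0.018][:,:2]; u=np.linalg.svd(sh-sh.mean(0),full_matrices=0)[2][0]; u*=np.sign(u[0])
n=np.array([-u[1],u[0]]); t=(g[:,:2]-ctr)@u; w=(g[:,:2]-ctr)@n
print('ctr',ctr,'ang',np.degrees(np.arctan2(u[1],u[0])),'extent',t.min()*1e3,t.max()*1e3,'w',w.min()*1e3,w.max()*1e3)
print('ring lateral',w[t>.085].min(),w[t>.085].max())
z=P[...,2]
q=np.zeros(z.shape,bool); q[150:222,285:308]=(z[150:222,285:308]>.012)&(z[150:222,285:308]<.028)
B=P[q][:,:2]; ub=np.linalg.svd(B-B.mean(0),full_matrices=0)[2][0];print('bar',B.mean(0),ub,cv2.minAreaRect(B.astype(np.float32)*1000))
b=np.load('scene0.npz');cs=robot.get_calibration('scene');Q=pts(cs,b['d'])
zz=Q[...,2]; q=np.zeros(zz.shape,bool); q[150:200,295:320]=(zz[150:200,295:320]>.098)&(zz[150:200,295:320]<.112)
print('pin scene',Q[q].mean(0) if q.any() else None,q.sum())
k,s=gauge(Q,(285,385,300,375),0.018,0.04);print('shell scene',cv2.minAreaRect(Q[k][:,:2].astype(np.float32)*1000))
k,s=gauge(P,(150,230,345,420),0.008,0.04);print('dish',P[k].mean(0))
E
```

```text
shell ((444.69036865234375, -25.176589965820312), (152.3485870361328, 33.22039031982422), 5.403911590576172) [380 255  22  71 882]
ctr [ 0.44469038 -0.02517659] ang 4.905908210718338 extent -95.27472272435332 101.66748833392472 w -20.827696534815253 18.438145792170168
ring lateral -0.013836108792281454 0.0145451526607691
bar [0.68393799 0.18306465] [-0.99638982 -0.084896  ] ((679.1934204101562, 183.0442352294922), (162.31842041015625, 23.069589614868164), 1.1726348400115967)
pin scene [0.65246334 0.20237523 0.10296062] 21
shell scene ((442.32708740234375, -28.143421173095703), (150.04368591308594, 33.61306381225586), 5.16046667098999)
dish [ 0.67249318 -0.02047892  0.01737115]
```

Emit:
carry_out([
  [0.3, -0.49, 0, -1],
  [0.3, -0.49, 0, -1],
  [0.3, -0.49, 0, -1],
  [0.3, -0.49, 0, -1],
  [0.3, -0.49, 0, -1],
  [0.3, -0.49, 0, -1],
  [0.3, -0.49, 0, -1],
  [0.3, -0.49, 0, -1],
  [0.3, -0.49, 0, -1],
  [0.3, -0.49, 0, -1],
  [0.3, -0.49, 0, -1],
  [0.3, -0.49, 0, -1],
  [0.3, -0.49, 0, -1],
], grip=0.2, squeeze=40)

```text
t: 1.4
tool_pos: [0.4155, 0.292, 0.2133]
tool_rot: [-0.0, 0.755, 0.656, -0.0]
ft_force: [0.1, -0.5, 0.2]
finger_gap: 0.0563
gripper_force: 0.0
```

Emit:
carry_out([
  [0.03, -0.49, 0, -1],
  [0.03, -0.49, 0, -1],
  [0.03, -0.49, 0, -1],
  [0.03, -0.49, 0, -1],
  [0.03, -0.49, 0, -1],
  [0.03, -0.49, 0, -1],
  [0.03, -0.49, 0, -1],
  [0.03, -0.49, 0, -1],
  [0.03, -0.49, 0, -1],
  [0.03, -0.49, 0, -1],
  [0.03, -0.49, 0, -1],
  [0.03, -0.49, 0, -1],
  [0.03, -0.49, 0, -0.9],
  [0, 0, 0, 0],
  [0, 0, 0, 0],
])

```text
t: 2.9
tool_pos: [0.4345, -0.0252, 0.2133]
tool_rot: [-0.0, 0.999, 0.042, -0.0]
ft_force: [0.2, -0.2, 0.5]
finger_gap: 0.0565
gripper_force: 0.0
```

Emit:
carry_out([
  [0, -0.03, -0.6, 0],
  [0, 0, -0.6, 0],
  [0, 0, -0.6, 0],
  [0, 0, -0.6, 0],
  [0, 0, -0.6, 0],
  [0, 0, -0.5, 0],
  [0, 0, -0.3, 0],
  [0, 0, -0.15, 0],
  [0, 0, -0.1, 0],
  [0, 0, 0, 0],
  [0, 0, 0, 0],
])

```text
t: 4.0
tool_pos: [0.4352, -0.0267, 0.0115]
tool_rot: [0.0, 0.999, 0.042, 0.0]
ft_force: [1.1, 0.2, -0.3]
finger_gap: 0.0563
gripper_force: 0.0
```

Emit:
carry_out([
  [0, 0, 0, 0],
  [0, 0, 0, 0],
  [0, 0, 0, 0],
  [0, 0, 0, 0],
  [0, 0, 0, 0],
  [0, 0, 0, 0],
], grip=-1, squeeze=42)

```text
t: 4.6
tool_pos: [0.435, -0.0269, 0.0112]
tool_rot: [-0.0, 0.999, 0.042, 0.0]
ft_force: [0.3, 1.3, 4.1]
finger_gap: 0.0295
gripper_force: 42.0
```

Emit:
carry_out([
  [0, 0, 0.3, 0],
  [0, 0, 0.6, 0],
  [0, 0, 0.6, 0],
  [0, 0, 0.5, 0],
  [0, 0, 0.2, 0],
])

```text
t: 5.1
tool_pos: [0.4354, -0.027, 0.1224]
tool_rot: [0.0, 0.999, 0.042, 0.001]
ft_force: [1.2, 0.2, -1.3]
finger_gap: 0.0297
gripper_force: 42.0
```

Emit:
carry_out([
  [0.29, 0.12, 0, 0.95],
  [0.29, 0.12, 0, 0.95],
  [0.29, 0.12, 0, 0.95],
  [0.29, 0.12, 0, 0.95],
  [0.29, 0.12, 0, 0.95],
  [0.29, 0.12, 0, 0.95],
  [0.29, 0.12, 0, 0.95],
  [0.29, 0.12, 0, 0.95],
  [0.29, 0.12, 0, 0.95],
  [0.29, 0.12, 0, 0.95],
  [0.29, 0.12, 0, 0.95],
  [0.29, 0.12, 0, 0.95],
  [0.29, 0.12, 0, 0.95],
  [0.29, 0.12, 0, 0.95],
  [0.29, 0.12, 0, 0.95],
  [0.29, 0.12, 0, 0.95],
  [0, 0, 0, 0],
  [0, 0, 0, 0],
  [0, 0, 0, 0],
])

```text
t: 7.0
tool_pos: [0.6654, 0.0684, 0.1202]
tool_rot: [-0.001, 0.67, 0.742, -0.001]
ft_force: [0.9, -0.2, -2.2]
finger_gap: 0.0295
gripper_force: 42.0
```

```bash
cat > look.py <<'E'
from h import *
import sys
k=sys.argv[1]; out=[]
for n,(u0,v0,w,h) in (('top',(265,140,115,100)),('scene',(280,140,115,100))):
    p,d,c=grab(n); np.savez(f'{n}{k}.npz',p=p,d=d)
    out.append(cv2.resize(p[v0:v0+h,u0:u0+w],None,fx=3.45,fy=3.45,interpolation=cv2.INTER_CUBIC))
    P=pts(c,d)
cv2.imwrite(f'pics/look{k}.png',np.hstack(out)[...,::-1])
s=robot.get_state(); print(s['tool_pos'],s['tool_rot'],s['ft_force'],s['gripper_force'])
E
python3 look.py 1
```

```text
[0.66593607 0.06859089 0.12078673] [-2.90666215e-04  6.69788324e-01  7.42551911e-01 -4.19836155e-04] [-0.90939702  0.56547284 -2.20521903] 41.98783099651337
```

View pics/look1.png

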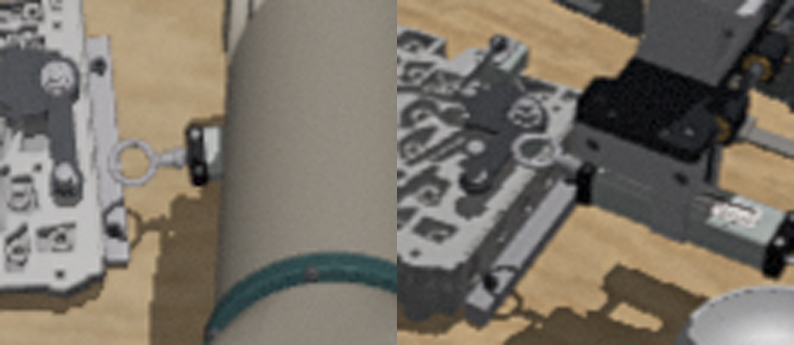

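The crop shows the ring at left-panel (132,161), which is full-frame (303,187). It sits just ahead of the front face, level, with the pin to its left at (283.5,189.5). Next I'll measure the offset.

Run:
```python
from h import *
for n,rb,pb in(('top',(175,198,294,324),(180,196,277,290)),('scene',(172,200,305,332),(180,205,290,310))):
    a=np.load(n+'1.npz');c=robot.get_calibration(n);P=pts(c,a['d']);z=P[...,2]
    for nm,(v0,v1,u0,u1),lo,hi in(('ring',rb,.112,.132),('pin',pb,.099,.111)):
        m=np.zeros(z.shape,bool);m[v0:v1,u0:u1]=(z[v0:v1,u0:u1]>lo)&(z[v0:v1,u0:u1]<hi)
        if not m.any(): print(n,nm,'none');continue
        v,u=np.where(m);X=P[m]; print(n,nm,len(X),'uv',u.min(),u.max(),v.min(),v.max(),'z',np.median(X[:,2]))
        zz=.1215 if nm=='ring' else .105
        if nm=='pin': print('  mean',X.mean(0),'ray',ray(c,(u.min()+u.max())/2,(v.min()+v.max())/2,zz))
        else:
            for y0 in np.arange(X[:,1].max()-.04,X[:,1].max(),.004):
                s=X[(X[:,1]>=y0)&(X[:,1]<y0+.004)]
                if len(s):print('  y%.3f x %.4f..%.4f z%.4f'%(y0,s[:,0].min(),s[:,0].max(),np.median(s[:,2])))
            print('  ymax',X[:,1].max())
```

```text
top ring 148 uv 296 323 176 193 z 0.12560215484977721
  y0.138 x 0.6539..0.6649 z0.1277
  y0.142 x 0.6543..0.6608 z0.1256
  y0.146 x 0.6538..0.6608 z0.1262
  y0.150 x 0.6463..0.6645 z0.1266
  y0.154 x 0.6431..0.6673 z0.1247
  y0.158 x 0.6415..0.6694 z0.1249
  y0.162 x 0.6412..0.6697 z0.1255
  y0.166 x 0.6414..0.6706 z0.1252
  y0.170 x 0.6444..0.6675 z0.1247
  y0.174 x 0.6479..0.6631 z0.1251
  ymax 0.17771740477042966
top pin 20 uv 281 285 187 191 z 0.10579901030830441
  mean [0.65396489 0.20575982 0.10576073] ray [0.65421607 0.20580948 0.105     ]
scene ring 105 uv 313 331 179 191 z 0.12262181922590554
  y0.135 x 0.6522..0.6573 z0.1244
  y0.139 x 0.6529..0.6603 z0.1236
  y0.143 x 0.6542..0.6594 z0.1241
  y0.147 x 0.6464..0.6652 z0.1225
  y0.151 x 0.6433..0.6672 z0.1222
  y0.155 x 0.6409..0.6684 z0.1219
  y0.159 x 0.6421..0.6698 z0.1227
  y0.163 x 0.6412..0.6694 z0.1215
  y0.167 x 0.6434..0.6649 z0.1223
  y0.171 x 0.6453..0.6615 z0.1224
  ymax 0.17501676495722526
scene pin 19 uv 301 305 181 185 z 0.10331575244986912
  mean [0.65296529 0.20267449 0.10319645] ray [0.65078707 0.20045439 0.105     ]
```

Emit:
carry_out([
  [-0.01, 0.2, 0, 0],
  [-0.01, 0.25, 0, 0],
  [-0.01, 0.25, 0, 0],
  [-0.01, 0.15, 0, 0],
  [0, 0, 0, 0],
  [0, 0, 0, 0],
  [0, 0, -0.1, 0],
  [0, 0, -0.1, 0],
  [0, 0, -0.1, 0],
  [0, 0, -0.05, 0],
  [0, 0, 0, 0],
  [0, 0, 0, 0],
])

```text
t: 8.3
tool_pos: [0.6649, 0.1114, 0.1034]
tool_rot: [0.0, 0.669, 0.743, -0.0]
ft_force: [-0.6, -0.3, -1.9]
finger_gap: 0.0295
gripper_force: 42.0
```

```bash
python3 look.py 2
```

```text
[0.66501928 0.11152592 0.10371885] [1.55736351e-04 6.69231966e-01 7.43053501e-01 2.12113470e-04] [-0.31020413  0.34715438 -1.04923188] 41.987873911857605
```

View pics/look2.png

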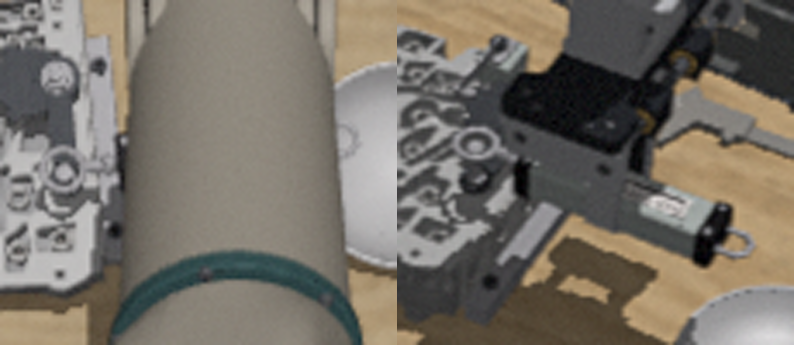

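In both views the ring surrounds the pin's head, at (65,170) in the left panel and (476,143) in the right. There is no contact force. Next I'll lower fully.

Emit:
carry_out([
  [0, 0, -0.1, 0],
  [0, 0, -0.1, 0],
  [0, 0, -0.08, 0],
  [0, 0, 0, 0],
  [0, 0, 0, 0],
  [0, 0, 0, 0],
])

```text
t: 9.0
tool_pos: [0.665, 0.1115, 0.0896]
tool_rot: [0.0, 0.669, 0.743, 0.0]
ft_force: [0.5, 0.5, -1.8]
finger_gap: 0.0299
gripper_force: 42.0
```

Emit:
carry_out([
  [0.01, -0.1, 0, 0],
  [0.01, -0.1, 0, 0],
  [0.01, -0.1, 0, 0],
  [0.01, -0.1, 0, 0],
  [0.01, -0.1, 0, 0],
  [0.01, -0.1, 0, 0],
  [0.01, -0.1, 0, 0],
  [0.01, -0.1, 0, 0],
  [0, 0, 0, 0],
  [0, 0, 0, 0],
  [0, 0, 0, 0],
])

```text
t: 10.1
tool_pos: [0.6684, 0.077, 0.0892]
tool_rot: [-0.003, 0.668, 0.744, 0.002]
ft_force: [-0.4, 9.6, -2.4]
finger_gap: 0.0296
gripper_force: 42.0
```

```bash
python3 look.py 3
```

```text
[0.66838301 0.07702096 0.089225  ] [-0.00252671  0.66834515  0.74384365  0.00223677] [-0.63929679 10.69993745 -3.55280694] 41.99065983295441
```

View pics/look3.png

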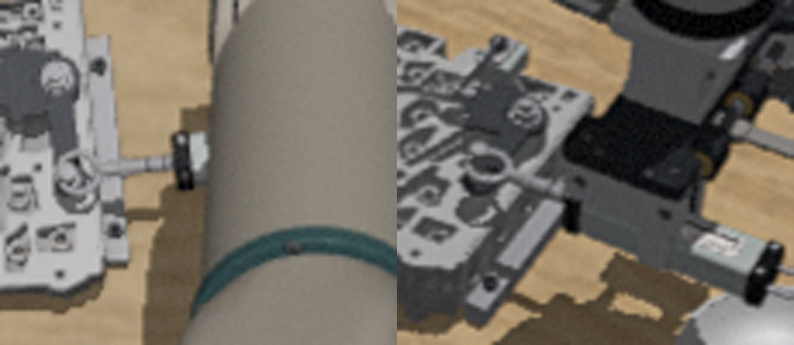

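The ring is drawn against the pin, with the rod visible between (75,180) and the mouth at (180,160). The force is about 10 N, so the rod is at roughly 26 mm. Next I'll check the ring height and tilt and measure the draw.

```bash
cat > draw.py <<'E'
from h import *
import sys
for n,b in(('top',(170,205,275,330)),('scene',(170,215,292,345))):
    a=np.load(n+sys.argv[1]+'.npz');c=robot.get_calibration(n);P=pts(c,a['d']);z=P[...,2]
    v0,v1,u0,u1=b;X=P[v0:v1,u0:u1].reshape(-1,3);X=X[(X[:,2]>.084)&(X[:,2]<.115)&(X[:,0]<.685)&(X[:,0]>.635)]
    print(n)
    for y in np.arange(.10,.23,.005):
        s=X[(X[:,1]>=y)&(X[:,1]<y+.005)]
        if len(s):print('  y%.3f n%d x %.4f..%.4f z %.4f..%.4f med %.4f'%(y,len(s),s[:,0].min(),s[:,0].max(),s[:,2].min(),s[:,2].max(),np.median(s[:,2])))
E
python3 draw.py 3
```

```text
top
  y0.115 n18 x 0.6492..0.6797 z 0.0844..0.1077 med 0.1037
  y0.120 n31 x 0.6485..0.6792 z 0.0870..0.1086 med 0.1042
  y0.125 n42 x 0.6464..0.6781 z 0.0846..0.1108 med 0.1037
  y0.130 n41 x 0.6455..0.6780 z 0.0902..0.1092 med 0.1042
  y0.135 n30 x 0.6457..0.6784 z 0.0904..0.1079 med 0.1035
  y0.140 n18 x 0.6564..0.6759 z 0.0924..0.1029 med 0.0967
  y0.145 n10 x 0.6561..0.6654 z 0.0887..0.0998 med 0.0948
  y0.150 n10 x 0.6554..0.6655 z 0.0905..0.0982 med 0.0955
  y0.155 n14 x 0.6555..0.6644 z 0.0938..0.1013 med 0.0960
  y0.160 n8 x 0.6555..0.6626 z 0.0910..0.0981 med 0.0956
  y0.165 n11 x 0.6511..0.6622 z 0.0913..0.0992 med 0.0969
  y0.170 n18 x 0.6529..0.6647 z 0.0886..0.1009 med 0.0960
  y0.175 n9 x 0.6536..0.6623 z 0.0935..0.1009 med 0.0967
  y0.180 n11 x 0.6527..0.6605 z 0.0899..0.1001 med 0.0944
  y0.185 n23 x 0.6442..0.6673 z 0.0879..0.0982 med 0.0941
  y0.190 n12 x 0.6434..0.6692 z 0.0847..0.0977 med 0.0937
  y0.195 n16 x 0.6411..0.6693 z 0.0841..0.1103 med 0.0942
  y0.200 n30 x 0.6412..0.6695 z 0.0846..0.1077 med 0.0953
  y0.205 n20 x 0.6449..0.6663 z 0.0919..0.1101 med 0.0
[... 637 characters left out ...]
 0.0931
  y0.150 n12 x 0.6541..0.6636 z 0.0887..0.0960 med 0.0940
  y0.155 n9 x 0.6544..0.6624 z 0.0858..0.0947 med 0.0936
  y0.160 n12 x 0.6531..0.6603 z 0.0873..0.0953 med 0.0926
  y0.165 n16 x 0.6513..0.6627 z 0.0865..0.0964 med 0.0944
  y0.170 n10 x 0.6525..0.6648 z 0.0892..0.0954 med 0.0928
  y0.175 n9 x 0.6525..0.6609 z 0.0905..0.0948 med 0.0930
  y0.180 n17 x 0.6458..0.6630 z 0.0873..0.0960 med 0.0918
  y0.185 n13 x 0.6423..0.6688 z 0.0882..0.0959 med 0.0919
  y0.190 n11 x 0.6405..0.6714 z 0.0894..0.0944 med 0.0917
  y0.195 n29 x 0.6411..0.6681 z 0.0841..0.1034 med 0.0926
  y0.200 n24 x 0.6429..0.6652 z 0.0878..0.1041 med 0.0944
  y0.205 n6 x 0.6474..0.6574 z 0.0901..0.1031 med 0.0934
```

Emit:
carry_out([
  [0.01, -0.08, 0, 0],
  [0.01, -0.08, 0, 0],
  [0.01, -0.08, 0, 0],
  [0, -0.06, 0, 0],
  [0, 0, 0, 0],
  [0, 0, 0, 0],
  [0, 0, 0, 0],
])

```text
t: 10.9
tool_pos: [0.6696, 0.0652, 0.089]
tool_rot: [-0.004, 0.668, 0.744, 0.003]
ft_force: [0.1, 14.6, -3.5]
finger_gap: 0.0297
gripper_force: 42.0
```

```bash
sed -i "s/(265,140,115,100)/(270,160,70,50)/;s/(280,140,115,100)/(285,160,70,50)/;s/3.45/5.7/g" look.py; python3 look.py 4; python3 draw.py 4 | sed -n '1,12p'
```

```text
[0.66963008 0.06518749 0.0889828 ] [-0.00397379  0.66785581  0.74427233  0.00339334] [-0.52930649 14.17159168 -3.52975864] 41.997730135917664
top
  y0.105 n15 x 0.6502..0.6772 z 0.0907..0.1081 med 0.1039
  y0.110 n30 x 0.6501..0.6787 z 0.0909..0.1102 med 0.1043
  y0.115 n48 x 0.6472..0.6799 z 0.0876..0.1085 med 0.1031
  y0.120 n35 x 0.6463..0.6799 z 0.0844..0.1079 med 0.1043
  y0.125 n30 x 0.6480..0.6796 z 0.0909..0.1069 med 0.1039
  y0.130 n13 x 0.6583..0.6667 z 0.0929..0.1011 med 0.0951
  y0.135 n9 x 0.6578..0.6660 z 0.0930..0.1013 med 0.0966
  y0.140 n13 x 0.6566..0.6651 z 0.0916..0.0970 med 0.0957
  y0.145 n10 x 0.6551..0.6652 z 0.0901..0.0998 med 0.0956
  y0.150 n10 x 0.6563..0.6644 z 0.0921..0.1040 med 0.0958
  y0.155 n14 x 0.6559..0.6652 z 0.0906..0.1024 med 0.0956
```

View pics/look4.png

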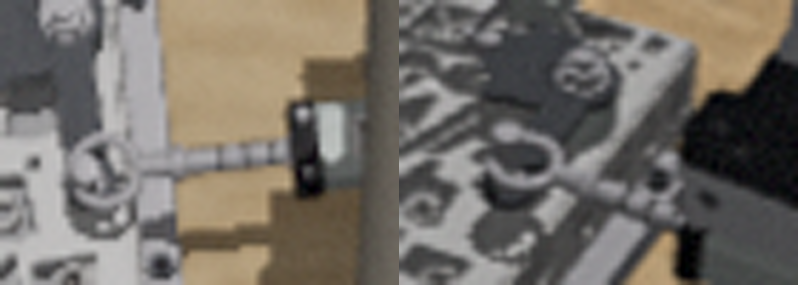

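In the left panel the thin rings show at about x=208, 240 and 265, with the mouth at 290. The band is not clearly out yet. Force and travel both put the draw at about 36 mm, so I'll draw a little more.

Emit:
carry_out([
  [0.01, -0.05, 0, 0],
  [0, -0.04, 0, 0],
  [0, 0, 0, 0],
  [0, 0, 0, 0],
  [0, 0, 0, 0],
])

```text
t: 11.5
tool_pos: [0.67, 0.0616, 0.0889]
tool_rot: [-0.004, 0.668, 0.744, 0.004]
ft_force: [0.2, 15.6, -3.9]
finger_gap: 0.0294
gripper_force: 42.0
```

```bash
sed -i "s/(270,160,70,50)/(280,175,50,30)/;s/(285,160,70,50)/(298,170,50,30)/;s/5\.7/8/g" look.py; python3 look.py 5
python3 - <<'E'
from h import *
a=np.load('top5.npz');c=robot.get_calibration('top')
# profile along the rod axis at z=.096 (rod top)
from scipy.ndimage import map_coordinates
g=a['p'].mean(2)
for s in np.arange(-4,92,2):
    p0=np.array([.6525,.2015])+s/1e3*np.array([.1045,-.9945])
    vs=[]
    for w in(-.002,0,.002):
        u,v=proj(c,[p0[0]+w,p0[1],.096]); vs.append(map_coordinates(g,[[v],[u]],order=1)[0])
    print(s,int(np.mean(vs)),end=' | ')
E
```

```text
[0.67001927 0.06161028 0.08891607] [-0.00442656  0.66770327  0.7444052   0.00369309] [ 0.26643762 15.48164786 -3.07654604] 41.999831199645996
-4 143 | -2 156 | 0 158 | 2 153 | 4 143 | 6 116 | 8 97 | 10 129 | 12 128 | 14 152 | 16 154 | 18 151 | 20 144 | 22 137 | 24 136 | 26 139 | 28 137 | 30 133 | 32 137 | 34 141 | 36 135 | 38 135 | 40 138 | 42 138 | 44 140 | 46 138 | 48 107 | 50 117 | 52 132 | 54 137 | 56 136 | 58 121 | 60 117 | 62 133 | 64 139 | 66 133 | 68 113 | 70 114 | 72 130 | 74 117 | 76 70 | 78 59 | 80 46 | 82 37 | 84 36 | 86 34 | 88 52 | 90 112 |
```

View pics/look5.png

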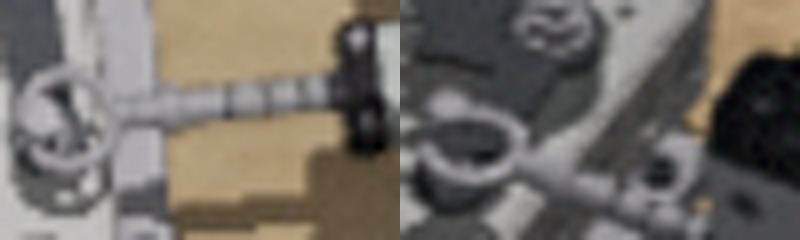

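The intensity profile along the rod shows thin rings at 49, 59 and 69 mm, the dark band starting at 75, and the mouth at about 77.5. That puts the draw at about 38.5 mm, and 15.5 N implies 38.7. One more millimetre centres it.

Emit:
carry_out([
  [0, -0.03, 0, 0],
  [0, 0, 0, 0],
  [0, 0, 0, 0],
  [0, 0, 0, 0],
  [0, 0, 0, 0],
  [0, 0, 0, 0],
  [0, 0, 0, 0],
  [0, 0, 0, 0],
  [0, 0, 0, 0],
  [0, 0, 0, 0],
])

```text
t: 12.6
tool_pos: [0.6701, 0.0604, 0.0889]
tool_rot: [-0.005, 0.668, 0.744, 0.004]
ft_force: [-0.2, 16.5, -3.9]
finger_gap: 0.0296
gripper_force: 42.0
```

Run:
```python
from bench import robot
import numpy as np
F=[]
for i in range(6):
    robot.snapshot('top'); s=robot.get_state(); F.append(s['ft_force'])
print(np.mean(F,0),s['tool_pos'],s['gripper_force'],s['t'])
```

```text
[-0.49627029 16.3280417  -3.88611677] [0.67004138 0.06045674 0.08888676] 42.0036381483078 12.9
```

```bash
python3 -c "
from bench import robot
print(robot.sign_off())"
```

```text
the job is handed in; nothing more can be done
None
```

I handed the job in at about 13 s with the gauge still held on the lever pin: the pull reads about 16 N, so the rod is drawn about 40 mm, with the band roughly half out. The gauge is level and held at 42 N, and sign-off returned no verdict.

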